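# Close the incense jar and snap its lever down

## Robot

A 6-joint arm with a two-finger parallel gripper is mounted at the origin on the work surface. World frame = base frame: x ahead of the robot, y to its left, z up, the work surface at z = 0. Lengths are in m, angles in degrees, forces in N, time in s.
With the tool pointing down it reaches from about 0.325 to 0.875 m from the base axis. Payload 4.4 kg.
Tool frame: the origin (TCP) lies midway between the tips of the shut fingers; the grasp point (between the pads) lies env.hold_point_z behind it (env.hold_point_z is the distance from the TCP to the grasp point, in m); z points along the fingers, y is the line along which they close (so a half turn about z gives the same grasp; the last joint's range is limited). The gripper opens to 85 mm and grips with 20 to 120 N. Pads are 22 mm wide; open, the fingers measure 114 mm over their backs; the gripper's body (76 mm by 85 mm) begins 54 mm behind the grasp point. The pads swing forward as they close: fully open they stand 13 mm farther back than shut.
Start: joints at [-79.784, 11.837, 88.321, -0, 79.842, -8.623], TCP at [0.186, -0.544, 0.231] pointing down, gripper open.
Joint ranges: [-156.59, 156.59], [-49.26, 127.26], [12.9, 141.05], [-63.56, 243.56], [4.71, 150.69], [-161.64, 161.64]. Speed limits (degrees/s): [159.86, 159.86, 180, 180, 180, 180].

## Interface

Orientations are given as [roll, pitch, yaw] about the fixed x, y, z axes, in that order (R = Rz(yaw) Ry(pitch) Rx(roll)).
In Python, from plant import sensors, capture, job_done, env gives the robot as it stands.
- The arm moves only by the shell command python3 -m crank 'ROWS'. ROWS is JSON, a list of rows, each a list of 3 entries, a list of its own where there are three numbers: the shift along the tool's x, y, z in m, then the turn, a rotation vector about the tool's x, y, z in rad, then the closure, from 0 (fully open) to 1 (shut). A call has 1 to 12 rows; each row shifts and turns the commanded pose from where the row before left it, along the tool's axes as they then stand; what a row does not reach is not made up. A row lasts 1/12 s, in which the tool goes at most 41.7 mm and 7.16 degrees, less where a joint would pass 70% of its speed; a pose out of reach is approached as far as the arm can. A call is refused whole if a number of a shift passes 0.0417 or a number of a turn 0.125, either way. A call with a gripper value outside its range is refused whole. The fingers move at their own pace and stop on an object; the grip force is fixed at half the most. Time passes only in rows, so rows that do not move let the fingers close. It gives the time, the measured TCP pose, the force, the opening and the grip force at its end, in the units of the state.
- sensors.get_state(): the state, without advancing time (a new reading comes with each control period).
- capture(name): name is "scene" or "top" or "wrist"; returns a dict with "img" (480x640x3 uint8, red, green, blue), "mtx" (3x3 intrinsics, pixels), "world_to_cam" (4x4, takes a point from world to camera coordinates). Camera axes: x right, y down, z forward; pixel columns grow to the right and rows downward; lengths in m; the calibration is good to about 2 mm. A picture is of the moment at which its call begins. There is no depth.
- job_done(): hands the job in; it is judged then, once.
The state is a dict: "t": time; "joint_pos": joint angles; "dq": joint speeds; "tau": joint torques, N m; "tool_pos": TCP position; "ee_rot": TCP orientation; "wrist_force": force on the tool from outside, world axes, zero at the start; "torque": the same for the moment, N m; "opening": opening from 0.0 (shut) to 1.0 (fully open); "grip_force": force on a finger pad.
Only numpy, scipy, OpenCV 4.12 (cv2) and the standard library are available. Lean on these libraries where they do the work, as an engineer would, in place of code of your own. Each camera call takes 0.05 s, during which the arm holds its last target. There are 200 camera calls.

## Task

The glass jar of incense cones on the altar has been left open. With your fingertips push its lid over until it is fully shut, and only then push the thumb lever on its front all the way down flat against the jar. Push gently: the jar stays standing where it is, never lifted or shoved along, and everything else on the altar is left alone.

Things in the scene. Friction and masses are not known exactly. Their poses are not given: they have to be found in the camera images.
- jar: Squat clear-glass jar with incense cones inside, loose on the table, 0.6 to 1.1 kg; 112 mm across, 120 mm high without lid (131 mm with lid shut). Origin: centre of its underside; z up; its +x points to its back (lid hinge), -x to its front (lever). Its front faces the robot, turned up to 0.9 rad either way. Stands in the left, middle or right place of a row across the table.
- lid (a joint): Opening angle of the lid, rad: 0 = shut, level on the rim; 1.57 = upright at the back; stop at 1.9. Starts at 1.3 to 1.7. The lid is a flat bamboo disc, 110 mm across, 10 mm thick, 60 g, without a knob. Its hinge is stiff (0.05 N m, about 0.6 N at the free edge): it stays where it is left and must be pushed all the way.
- lid_hinge (a point): Point on the lid's hinge axis, 58 mm behind the jar's axis (jar +x) and 121 mm above its underside. The hinge axis is the jar's y axis. The disc's inner face passes through this axis and the disc's centre lies 58 mm from it.
- lid_edge (a point): Point on the outer (upper when shut) face of the lid at the middle of its free edge, 113 mm from the hinge line; when shut it lies at the jar's front, 131 mm above its underside.
- lever (a joint): Angle of the thumb lever, rad: 0 = hanging straight down, flat along the jar's front; 1.57 = sticking straight out level, away from the jar; larger points up; stop at 2.1. Starts at 1.3 to 1.9. It stays where it is left (friction 0.02 N m, about 0.5 N at its tip).
- lever_hinge (a point): Point on the lever's hinge axis, 66 mm in front of the jar's axis (jar -x) and 110 mm above its underside. The axis is parallel to the jar's y axis.
- lever_tip (a point): Free end of the lever, 50 mm from its hinge axis. The lever is a flat steel tab 24 mm wide and 4 mm thick (2 mm either side of the line from hinge to tip). Nothing but the smooth jar wall (10 mm behind the hinge axis) lies behind it.
- dish: Bystander: round white ceramic dish of orange plastic marigold blossoms, 150 mm across, 53 mm high; origin at the centre of its underside. Stands in another place of the row.
- pot: Bystander: stainless steel incense pot, 100 mm across, 70 mm high, with three thin sticks up to 115 mm; origin at the centre of its underside. Stands in another place of the row.
- elephant_a: Bystander: small porcelain elephant, white and blue, about 75 x 34 x 60 mm, origin under its centre; behind the row (farther from the robot).
- elephant_b: Bystander: the second elephant of the pair, same size, origin under its centre.
- lighter: Bystander: white plastic lighter lying flat, 76 x 24 x 14 mm, origin under its centre; before the row (nearer to the robot).
- tea_jar: Bystander: closed amber glass jar with a black screw cap, 76 mm across, 100 mm high, origin at the centre of its underside; behind the middle of the row, between the elephants.

How it is judged:
By the outcome, as a careful person would: the job done as asked, in the order asked, and still so for the second after the job is handed in, with the robot touching nothing.
It also fails if it takes over 42 s, if anything falls off the work surface, if the arm or the gripper's body presses on something with over 40 N, if the wrist force passes 120 N, or if a joint passes its speed limit or range.

## Working session

There is one attempt and no reset: what is moved stays moved. The work goes in short steps, Python scripts to look and compute and a shell command to move; the robot and the scene stay as the last step left them, time stands still between calls to the robot, and variables do not carry over. Pictures are saved under pics/ and viewed, at most 10 in all, crops included, and the job is handed in when it is done.

```bash
mkdir -p pics; ls; python3 - <<'E'
from plant import sensors,capture,env
import cv2,numpy as np
np.set_printoptions(precision=4,suppress=True)
for n in("scene","top"):
    c=capture(n); cv2.imwrite(f"pics/{n}0.png",c["img"][:,:,::-1]); print(n,c["mtx"].tolist(),np.array(c["world_to_cam"]))
print(sensors.get_state(),env.hold_point_z)
E
```

```text
pics
scene [[608.3507904029185, 0.0, 319.1998750525758], [0.0, 608.3507904029185, 235.4288359078119], [0.0, 0.0, 1.0]] [[ 0.5338  0.8456 -0.0013 -0.2886]
 [ 0.7278 -0.4602 -0.5084 -0.3582]
 [-0.4306  0.2704 -0.8611  1.6095]
 [ 0.      0.      0.      1.    ]]
top [[616.081729501499, 0.0, 322.8759010030694], [0.0, 616.081729501499, 239.39001335332952], [0.0, 0.0, 1.0]] [[ 0.0303 -0.9994 -0.0148 -0.027 ]
 [-0.99   -0.028  -0.1382  0.5528]
 [ 0.1377  0.0189 -0.9903  1.2626]
 [ 0.      0.      0.      1.    ]]
{'t': 0.1, 'joint_pos': array([-79.7853,  11.8811,  88.3976,  -0.0009,  79.843 ,  -8.6238]), 'dq': array([-0.035 , -0.1124, -0.263 ,  0.0231,  0.1083,  0.0333]), 'tau': array([ -0.001 , -38.4097, -29.2549,  -0.0002,   0.0049,  -0.    ]), 'tool_pos': array([ 0.1855, -0.5435,  0.2302]), 'ee_rot': array([-179.8795,   -0.0173,   18.8387]), 'wrist_force': array([ 0.6394,  0.6948, -0.9008]), 'torque': array([-0.0026, -0.0118,  0.0127]), 'grip_force': 0.0, 'opening': 0.9973986753224158} 0.0187
```

View pics/scene0.png

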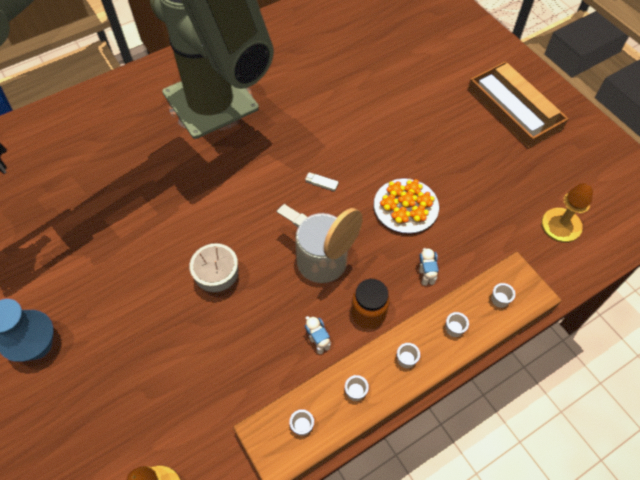

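View pics/top0.png

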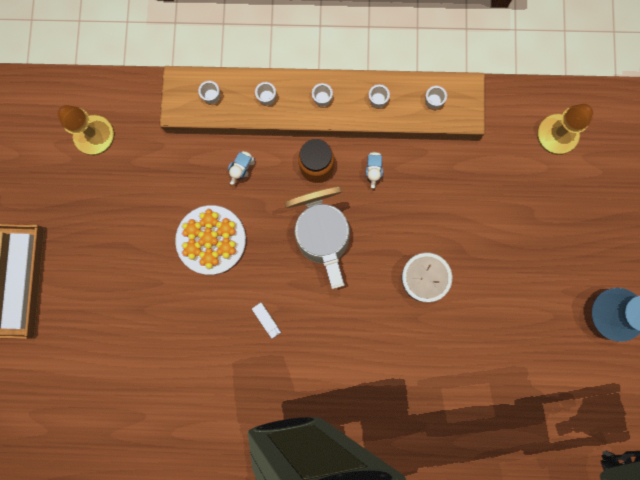

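The scene shows the jar in the middle: rim near (322,235), lid upright near (344,233) and lever tip near (283,212). In the top view the rim is around (322,232), the lever tip around (337,287) and the lid runs from (287,202) to (341,190). I'll zoom in on both.

```bash
python3 - <<'E'
import cv2,numpy as np
a=cv2.imread("pics/top0.png")[175:300,270:370];b=cv2.imread("pics/scene0.png")[190:290,270:370]
a=cv2.resize(a,(400,500),interpolation=cv2.INTER_CUBIC);b=cv2.resize(b,(400,400),interpolation=cv2.INTER_CUBIC)
b=cv2.copyMakeBorder(b,0,100,0,0,cv2.BORDER_CONSTANT)
cv2.imwrite("pics/crop0.png",np.hstack([a,b]))
E
```

```text
(no output)
```

View pics/crop0.png

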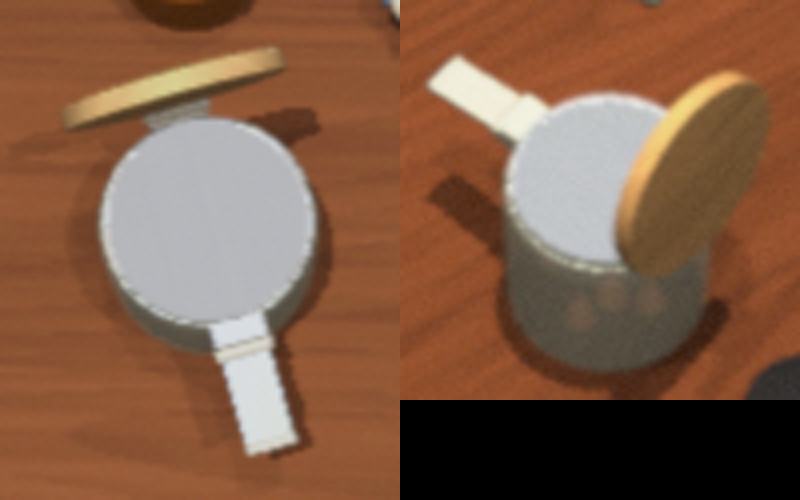

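The crop shows the rim spanning columns 100–316 and rows 117–325, the lever tip at (272,448) and the lid ends at (66,120) and (284,58). In the scene half the lever tip is at (44,70). Next I'll cast rays.

```bash
cat > h.py <<'E'
import numpy as np
from plant import capture,sensors
np.set_printoptions(precision=4,suppress=True)
def ray(c,p):
    T=np.array(c["world_to_cam"]);R,t=T[:3,:3],T[:3,3]
    d=R.T@np.linalg.inv(c["mtx"])@np.array([*p,1.]);return -R.T@t,d/np.linalg.norm(d)
def plane(c,p,z):
    o,d=ray(c,p);return o+d*(z-o[2])/d[2]
def tri(a,b):
    (o,d),(q,e)=a,b
    s,t=np.linalg.lstsq(np.c_[d,-e],q-o,rcond=None)[0];return (o+s*d+q+t*e)/2,np.linalg.norm(o+s*d-q-t*e)
E
python3 - <<'E'
from h import *
T=capture("top");S=capture("scene")
f=lambda x,y:(270+x/4,175+y/4); g=lambda x,y:(270+x/4,190+y/4)
c=plane(T,f(208,221),.12);print("rim",c,[np.linalg.norm(plane(T,f(100,221),.12)-plane(T,f(316,221),.12))])
tip,e=tri(ray(T,f(272,448)),ray(S,g(44,70)));print("tip",tip,e)
v=c-tip;print("yaw lever",np.degrees(np.arctan2(v[1],v[0])),"horizontal dist",np.hypot(*v[:2]))
l=[plane(T,f(66,120),.178),plane(T,f(284,58),.178)];w=l[0]-l[1]
print("lid",l,np.linalg.norm(w),"yaw",np.degrees(np.arctan2(-w[0],w[1])),"mid",sum(l)/2)
yaw=np.arctan2(v[1],v[0]);x=np.array([np.cos(yaw),np.sin(yaw)])
print("lid centre along jar x",((sum(l)/2)[:2]-c[:2])@x, "lever angle",np.degrees(np.arctan2(np.hypot(*v[:2])-.066,.11-tip[2])))
for n,p in dict(lidtopfar=(740-400,75)).items(): print(n,plane(S,g(*p),.23))
E
```

```text
rim [ 0.5602 -0.0101  0.12  ] [np.float64(0.10701364893015099)]
tip [ 0.451  -0.0433  0.0988] 0.0036916848940042385
yaw lever 16.89068183582151 horizontal dist 0.11421659030565183
lid [array([0.5979, 0.0576, 0.178 ]), array([ 0.6307, -0.045 ,  0.178 ])] 0.10774584265446535 yaw 17.744090457462733 mid [0.6143 0.0063 0.178 ]
lid centre along jar x 0.05648943080477599 lever angle 76.9222545345576
lidtopfar [0.6075 0.0389 0.23  ]
```

```bash
python3 -m crank '[[[0,0,-0.025],[0,0,0],1],[[0,0,-0.025],[0,0,0],1],[[0.026,-0.016,0],[0,0,0],1],[[0.026,-0.016,0],[0,0,0],1],[[0.026,-0.016,0],[0,0,0],1],[[0.026,-0.016,0],[0,0,0],1],[[0.026,-0.016,0],[0,0,0],1],[[0.026,-0.016,0],[0,0,0],1],[[0.026,-0.016,0],[0,0,0],1],[[0.026,-0.016,0],[0,0,0],1],[[0.026,-0.016,0],[0,0,0],1],[[0.026,-0.016,0],[0,0,0],1]]'
```

```text
t: 1.2
tool_pos: [0.3807, -0.3074, 0.2812]
ee_rot: [-180.0, -0.0, 18.8]
wrist_force: [0.3, 0.3, 0.1]
opening: -0.002
grip_force: 0.0
```

```bash
python3 -m crank '[[[0.03,-0.018,0],[0,0,0],1],[[0.03,-0.018,0],[0,0,0],1],[[0.03,-0.018,0],[0,0,0],1],[[0.03,-0.018,0],[0,0,0],1],[[0.03,-0.018,0],[0,0,0],1],[[0.03,-0.018,0],[0,0,0],1],[[0.03,-0.018,0],[0,0,0],1],[[0.03,-0.018,0],[0,0,0],1],[[0.03,-0.018,0],[0,0,0],1],[[0.03,-0.018,0],[0,0,0],1],[[0.03,-0.018,0],[0,0,0],1],[[0.025,-0.018,0],[0,0,0],1]]'
python3 - <<'E'
from plant import capture
import cv2,numpy as np
a=capture("scene")["img"][170:320,240:440,::-1];b=capture("wrist")["img"][:,:,::-1]
cv2.imwrite("pics/s1.png",np.hstack([cv2.resize(a,(400,300),interpolation=cv2.INTER_CUBIC),cv2.resize(b,(400,300))]))
E
```

```text
t: 2.2
tool_pos: [0.6474, 0.012, 0.2807]
ee_rot: [-180.0, 0.0, 18.9]
wrist_force: [-0.0, -0.3, 0.1]
opening: 0.004
grip_force: 0.0
```

View pics/s1.png

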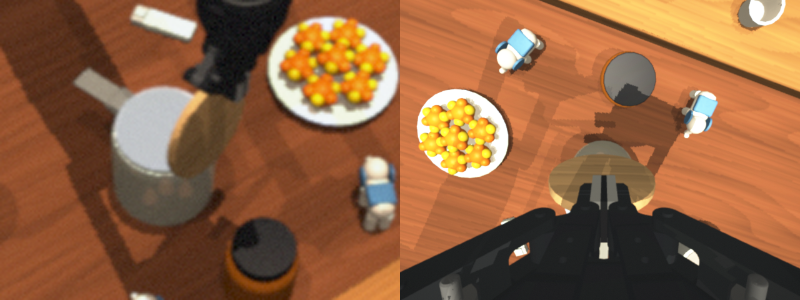

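The scene half shows the fingertips just above and beside the lid top. In the wrist half the lid face is at about (600,180) with the fingertips in front of it. I'll compute the clearance using the wrist calibration.

```bash
python3 - <<'E'
from h import *
import cv2
W=capture("wrist")
def pr(p):
    q=np.array(W["world_to_cam"])@[*p,1];u=W["mtx"]@(q[:3]/q[2]);return u[:2]*[.625,.625]+[400,0]
s=sensors.get_state();print("TCP px in view",pr(s["tool_pos"]))
c=np.array([.561,-.010]);a=np.radians(17.3);x=np.array([np.cos(a),np.sin(a)]);y=np.array([-x[1],x[0]])
J=lambda u,v,z:[*(c+u*x+v*y),z]
for th in(75,84,92):
    t=np.radians(th);k,m=np.cos(t),np.sin(t)
    print(th,"top outer",pr(J(.058-.113*k+.01*m,0,.121+.113*m+.01*k)),"sides",[pr(J(.058-.058*k+.01*m,v,.121+.058*m+.01*k)) for v in(.055,-.055)])
print("hinge",pr(J(.058,0,.121)),"cam",ray(W,(320,240))[0])
E
```

```text
TCP px in view [606.776  189.9001]
75 top outer [599.2122 219.7842] sides [array([548.0896, 178.619 ]), array([652.8949, 181.8328])]
84 top outer [599.7566 201.9698] sides [array([547.8344, 170.3676]), array([653.6567, 173.6347])]
92 top outer [600.3141 183.9818] sides [array([547.8633, 162.5856]), array([654.1123, 165.8867])]
hinge [601.3319 158.3476] cam [0.7086 0.0355 0.4227]
```

```bash
python3 -m crank '[[[0,0,0.02],[0,0,0],1],[[0,0,0.02],[0,0,0],1],[[0,0,0.02],[0,0,0],1],[[0,0,0.014],[0,0,0],1],[[-0.009,0,0],[0,0,0],1],[[-0.008,0,0],[0,0,0],1],[[-0.008,0,0],[0,0,0],1],[[-0.007,0,0.001],[0,0,0],1],[[-0.008,0,0.002],[0,0,0],1],[[-0.007,0,0.002],[0,0,0],1],[[-0.007,0,0.002],[0,0,0],1],[[0,0,0],[0,0,0],1]]'
python3 - <<'E'
from plant import capture
import cv2,numpy as np
a=capture("scene")["img"][170:320,240:440,::-1];b=capture("wrist")["img"][:,:,::-1]
cv2.imwrite("pics/s2.png",np.hstack([cv2.resize(a,(400,300),interpolation=cv2.INTER_CUBIC),cv2.resize(b,(400,300))]))
E
```

```text
t: 3.35
tool_pos: [0.5936, -0.0076, 0.2]
ee_rot: [-180.0, 0.1, 18.8]
wrist_force: [0.4, -0.1, 1.1]
opening: 0.002
grip_force: 0.0
```

View pics/s2.png

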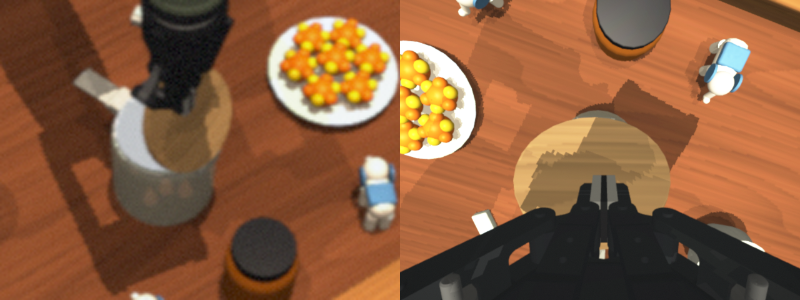

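The lid has tilted forward to about 60° with the fingertips on its face, and the jar hasn't moved. I'll continue the arc.

```bash
python3 -m crank '[[[-0.006,0,0.004],[0,0,0],1],[[-0.006,0,0.004],[0,0,0],1],[[-0.005,0,0.004],[0,0,0],1],[[-0.005,0,0.005],[0,0,0],1],[[-0.005,0,0.006],[0,0,0],1],[[-0.005,0,0.006],[0,0,0],1],[[-0.004,0,0.006],[0,0,0],1],[[-0.003,0,0.006],[0,0,0],1],[[-0.003,0,0.006],[0,0,0],1],[[-0.002,0,0.005],[0,0,0],1],[[-0.001,0,0.005],[0,0,0],1],[[0,0,0],[0,0,0],1]]'
```

```text
t: 4.45
tool_pos: [0.5516, -0.0216, 0.1419]
ee_rot: [-179.9, 0.1, 18.8]
wrist_force: [0.2, -0.4, -0.4]
opening: 0.001
grip_force: 0.0
```

```bash
python3 -m crank '[[[0,0,0.003],[0,0,0],1],[[0,0,0.003],[0,0,0],1],[[0,0,0.002],[0,0,0],1],[[0,0,0.002],[0,0,0],1],[[0,0,0],[0,0,0],1],[[0,0,0],[0,0,0],1]]'; python3 -m crank '[[[0,0,0.001],[0,0,0],1],[[0,0,0],[0,0,0],1],[[0,0,0],[0,0,0],1]]'; python3 -m crank '[[[0,0,0.0007],[0,0,0],1],[[0,0,0],[0,0,0],1],[[0,0,0],[0,0,0],1]]'
```

```text
t: 4.95
tool_pos: [0.5527, -0.0217, 0.1332]
ee_rot: [-180.0, 0.0, 18.8]
wrist_force: [0.4, 0.4, -0.7]
opening: 0.002
grip_force: 0.0
t: 5.2
tool_pos: [0.5527, -0.0217, 0.1323]
ee_rot: [180.0, -0.0, 18.8]
wrist_force: [0.1, -0.3, 0.7]
opening: -0.003
grip_force: 0.0
t: 5.45
tool_pos: [0.5526, -0.0217, 0.1316]
ee_rot: [-180.0, -0.0, 18.8]
wrist_force: [0.4, 0.2, -0.4]
opening: -0.001
grip_force: 0.0
```

```bash
python3 -m crank '[[[0,0,0.001],[0,0,0],1],[[0,0,0],[0,0,0],1],[[0,0,0],[0,0,0],1]]'; python3 -m crank '[[[0,0,0.0007],[0,0,0],1],[[0,0,0],[0,0,0],1],[[0,0,0],[0,0,0],1]]'
```

```text
t: 5.7
tool_pos: [0.5528, -0.0218, 0.1311]
ee_rot: [180.0, -0.0, 18.8]
wrist_force: [-1.2, 0.1, 3.8]
opening: -0.001
grip_force: 1.7
t: 5.95
tool_pos: [0.5528, -0.0218, 0.131]
ee_rot: [180.0, -0.0, 18.8]
wrist_force: [-3.1, -0.6, 7.1]
opening: 0.003
grip_force: 3.5
```

The lid is shut: 7 N reaction at z = 0.131. Next I'll lift, move in front above the lever and tilt the tool.

```bash
python3 -m crank '[[[0,0,-0.003],[0,0,0],1],[[0,0,-0.02],[0,0,0],1],[[0,0,-0.03],[0,0,0],1],[[0,-0.009,0],[0,0,0.026],1],[[-0.035,0,0],[0,0,0],1],[[-0.035,0,0],[0,0,0],1],[[-0.035,0,0],[0,0,0],1],[[0,0,0],[0,0.1,0],1],[[0,0,0],[0,0.1,0],1],[[0,0,0],[0,0.1,0],1],[[0,0,0],[0,0,0],1]]'
python3 - <<'E'
from h import *
import cv2
t=capture("top");s=capture("scene");w=capture("wrist")
a=t["img"][175:325,220:420,::-1];b=s["img"][170:320,220:420,::-1]
r=lambda i:cv2.resize(i,(400,300),interpolation=cv2.INTER_CUBIC)
cv2.imwrite("pics/s3.png",np.vstack([np.hstack([r(a),r(b)]),np.hstack([r(np.ascontiguousarray(w["img"][:,:,::-1])),np.zeros((300,400,3),np.uint8)])]))
c=np.array([.561,-.010]);q=np.radians(17.3);x=np.array([np.cos(q),np.sin(q)]);y=np.array([-x[1],x[0]])
p=sensors.get_state()["tool_pos"][:2]-c;print(p@x,p@y)
E
```

```text
t: 6.87
tool_pos: [0.4453, -0.0439, 0.1802]
ee_rot: [-179.8, -17.1, 17.1]
wrist_force: [-0.5, 0.5, -0.9]
opening: -0.003
grip_force: 0.0
-0.11640408017360626 -0.00036917536028724927
```

View pics/s3.png

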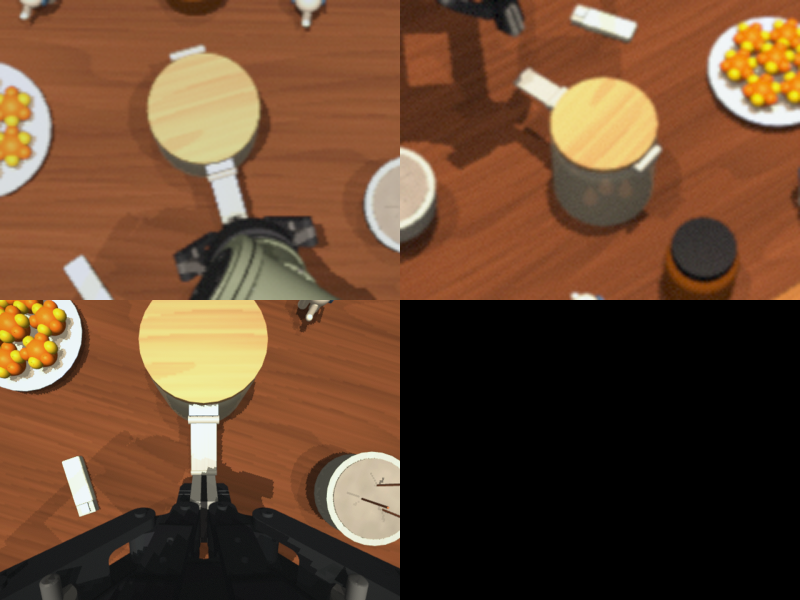

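The lid is shut on the jar and the fingers are aligned over the lever (wrist panel: tip at (203,475) on the lever axis). Now descending.

```bash
python3 -m crank '[[[-0.0044,0,0.0143],[0,0,0],1],[[-0.0044,0,0.0143],[0,0,0],1],[[-0.0044,0,0.0143],[0,0,0],1],[[-0.0044,0,0.0143],[0,0,0],1],[[0.0008,0,0.006],[0,0,0],1],[[0.001,0,0.007],[0,0,0],1],[[0,0,0],[0,0,0],1]]'; python3 -m crank '[[[-0.001,0,0.006],[0,0,0],1],[[-0.001,0,0.006],[0,0,0],1],[[0,0,0],[0,0,0],1]]'
```

```text
t: 7.6
tool_pos: [0.4558, -0.0425, 0.1106]
ee_rot: [-180.0, -17.1, 17.4]
wrist_force: [-0.4, 0.1, 0.3]
opening: 0.002
grip_force: 0.0
t: 7.85
tool_pos: [0.4563, -0.0422, 0.0985]
ee_rot: [-180.0, -17.1, 17.4]
wrist_force: [-0.4, -0.1, -0.3]
opening: 0.001
grip_force: 0.0
```

```bash
python3 -m crank '[[[-0.0015,0,0.0048],[0,0,0],1],[[-0.0015,0,0.0048],[0,0,0],1],[[0.0009,0,0.0047],[0,0,0],1],[[0.0009,0,0.0047],[0,0,0],1],[[0.0023,0,0.0044],[0,0,0],1],[[0.0023,0,0.0044],[0,0,0],1],[[0.0037,0,0.0034],[0,0,0],1],[[0.0037,0,0.0034],[0,0,0],1],[[0.0026,0,0.0017],[0,0,0],1],[[0.0026,0,0.0017],[0,0,0],1],[[0,0,0],[0,0,0],1]]'
python3 - <<'E'
from h import *
import cv2
s=capture("scene");w=capture("wrist")
b=s["img"][170:320,220:420,::-1]
r=lambda i:cv2.resize(np.ascontiguousarray(i),(400,300),interpolation=cv2.INTER_CUBIC)
cv2.imwrite("pics/s4.png",np.hstack([r(b),r(w["img"][:,:,::-1])]))
c=np.array([.561,-.010]);q=np.radians(17.3);x=np.array([np.cos(q),np.sin(q)]);y=np.array([-x[1],x[0]])
p=sensors.get_state()["tool_pos"][:2]-c;print(p@x,p@y)
E
```

```text
t: 8.77
tool_pos: [0.4823, -0.0343, 0.0675]
ee_rot: [180.0, -17.2, 17.4]
wrist_force: [-0.1, 0.3, -0.1]
opening: -0.002
grip_force: 0.0
-0.08257812934468815 0.0001808939711944824
```

View pics/s4.png

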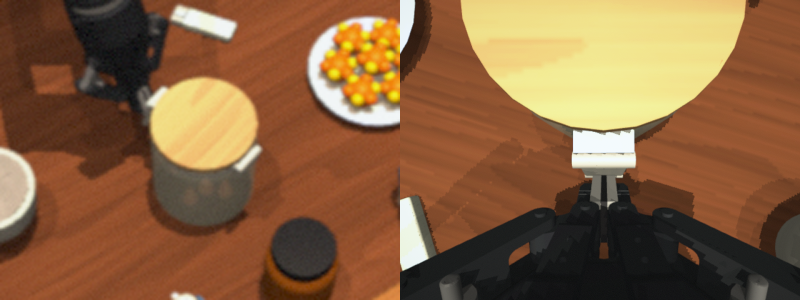

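The lever is nearly down. I'll finish with small forward steps and watch the force.

```bash
for i in 1; do python3 -m crank '[[[0.001,0,0.0003],[0,0,0],1],[[0.001,0,0.0003],[0,0,0],1],[[0,0,0],[0,0,0],1],[[0,0,0],[0,0,0],1]]'; done; python3 -m crank '[[[0.001,0,0.0003],[0,0,0],1],[[0,0,0],[0,0,0],1],[[0,0,0],[0,0,0],1]]'; python3 -m crank '[[[0.0005,0,0.0001],[0,0,0],1],[[0,0,0],[0,0,0],1],[[0,0,0],[0,0,0],1]]'
```

```text
t: 9.2
tool_pos: [0.4838, -0.0338, 0.0677]
ee_rot: [180.0, -17.2, 17.3]
wrist_force: [0.6, 0.3, 0.0]
opening: 0.003
grip_force: 0.1
t: 9.45
tool_pos: [0.4847, -0.0335, 0.0676]
ee_rot: [-180.0, -17.2, 17.3]
wrist_force: [0.2, 0.0, -0.8]
opening: -0.0
grip_force: 0.2
t: 9.7
tool_pos: [0.4852, -0.0333, 0.0676]
ee_rot: [-180.0, -17.2, 17.4]
wrist_force: [-0.5, 0.3, -0.2]
opening: -0.0
grip_force: 0.2
```

```bash
python3 -m crank '[[[0.0005,0,0.0001],[0,0,0],1],[[0,0,0],[0,0,0],1],[[0,0,0],[0,0,0],1]]'; python3 -m crank '[[[0.0005,0,0.0001],[0,0,0],1],[[0,0,0],[0,0,0],1],[[0,0,0],[0,0,0],1]]'; python3 -m crank '[[[0.0005,0,0.0001],[0,0,0],1],[[0,0,0],[0,0,0],1],[[0,0,0],[0,0,0],1]]'
```

```text
t: 9.95
tool_pos: [0.4857, -0.0332, 0.0676]
ee_rot: [-180.0, -17.2, 17.3]
wrist_force: [-0.3, -0.2, 0.2]
opening: -0.002
grip_force: 0.2
t: 10.2
tool_pos: [0.4862, -0.033, 0.0677]
ee_rot: [-180.0, -17.2, 17.3]
wrist_force: [-1.1, 0.0, 0.4]
opening: -0.002
grip_force: 0.2
t: 10.45
tool_pos: [0.4867, -0.0329, 0.0678]
ee_rot: [-180.0, -17.2, 17.3]
wrist_force: [-0.4, -0.1, -0.7]
opening: -0.002
grip_force: 0.2
```

```bash
python3 -m crank '[[[0.0005,0,0.0001],[0,0,0],1],[[0,0,0],[0,0,0],1],[[0,0,0],[0,0,0],1]]'; python3 -m crank '[[[0.0005,0,0.0001],[0,0,0],1],[[0,0,0],[0,0,0],1],[[0,0,0],[0,0,0],1]]'; 
python3 - <<'E'
from h import *
import cv2
w=capture("wrist")["img"][:,:,::-1]
s=capture("scene")["img"][190:290,260:360,::-1]
r=lambda i:cv2.resize(np.ascontiguousarray(i),(400,400),interpolation=cv2.INTER_CUBIC)
cv2.imwrite("pics/s5.png",np.hstack([r(s),r(w[180:400,220:440])]))
E
```

```text
t: 10.7
tool_pos: [0.4872, -0.0327, 0.0678]
ee_rot: [-180.0, -17.2, 17.4]
wrist_force: [0.5, -0.3, -0.3]
opening: -0.001
grip_force: 0.2
t: 10.95
tool_pos: [0.4877, -0.0326, 0.0679]
ee_rot: [-180.0, -17.2, 17.3]
wrist_force: [-0.6, 0.3, 0.1]
opening: 0.001
grip_force: 0.2
```

View pics/s5.png

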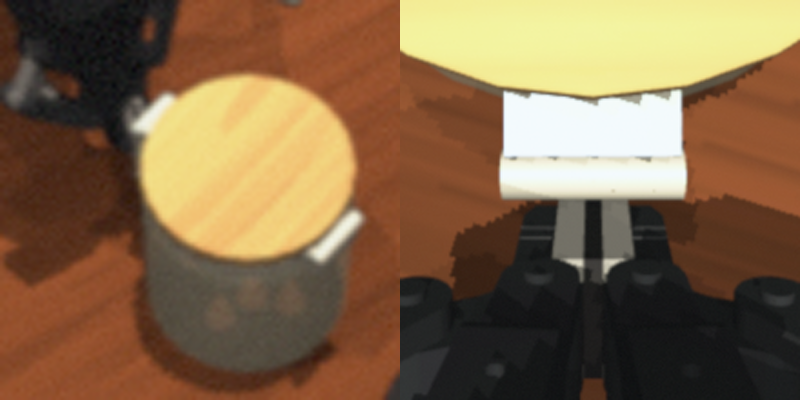

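The lever is nearly vertical behind the fingers, and the finger faces at (592,235) are still just short of the hinge barrel. I'll continue and track any jar shift against the earlier scene picture.

```bash
cat > j.py <<'E'
from h import *
import cv2
# lid (yellow bamboo) centroid in scene and top; reference from pics s3 era stored on first run
o=[]
for n in("scene","top"):
    i=capture(n)["img"][150:330,220:420];h=cv2.cvtColor(np.ascontiguousarray(i),cv2.COLOR_RGB2HSV)
    m=cv2.inRange(h,(15,70,150),(30,200,255));k,l,st,ce=cv2.connectedComponentsWithStats(m)
    b=[q for q in range(1,k) if 1000<st[q,4]<5000];o.append((n,[(st[q,4],ce[q]) for q in b]))
print(o, sensors.get_state()["wrist_force"])
E
python3 j.py; python3 -m crank '[[[0.0005,0,0.0001],[0,0,0],1],[[0,0,0],[0,0,0],1],[[0,0,0],[0,0,0],1]]'; python3 -m crank '[[[0.0005,0,0.0001],[0,0,0],1],[[0,0,0],[0,0,0],1],[[0,0,0],[0,0,0],1]]'; python3 j.py
```

```text
[('scene', [(np.int32(1985), array([101.4348,  81.3466]))]), ('top', [(np.int32(2470), array([101.3182,  78.6239]))])] [-0.6034  0.5194 -0.3115]
t: 11.4
tool_pos: [0.4882, -0.0324, 0.0679]
ee_rot: [180.0, -17.2, 17.3]
wrist_force: [-0.7, -1.1, -1.4]
opening: 0.001
grip_force: 0.2
t: 11.65
tool_pos: [0.4886, -0.0323, 0.068]
ee_rot: [-180.0, -17.2, 17.3]
wrist_force: [-0.8, -0.0, -0.5]
opening: 0.001
grip_force: 0.2
[('scene', [(np.int32(1983), array([101.4337,  81.3601]))]), ('top', [(np.int32(2470), array([101.3085,  78.6356]))])] [-0.7108 -0.1121 -0.3561]
```

```bash
for k in 1; do python3 -m crank '[[[0.0005,0,0.0001],[0,0,0],1],[[0,0,0],[0,0,0],1],[[0,0,0],[0,0,0],1]]'; python3 -m crank '[[[0.0005,0,0.0001],[0,0,0],1],[[0,0,0],[0,0,0],1],[[0,0,0],[0,0,0],1]]'; python3 -m crank '[[[0.0005,0,0.0001],[0,0,0],1],[[0,0,0],[0,0,0],1],[[0,0,0],[0,0,0],1]]'; done | grep -v rot; python3 j.py
```

```text
t: 12.0
tool_pos: [0.4891, -0.0321, 0.068]
wrist_force: [-1.2, -0.6, -0.8]
opening: 0.003
grip_force: 0.2
t: 12.25
tool_pos: [0.4894, -0.032, 0.068]
wrist_force: [-1.2, -1.1, 0.1]
opening: -0.004
grip_force: 0.7
t: 12.5
tool_pos: [0.4896, -0.0319, 0.0679]
wrist_force: [-4.0, -1.4, 1.4]
opening: 0.001
grip_force: 2.0
[('scene', [(np.int32(1986), array([101.4355,  81.3535]))]), ('top', [(np.int32(2469), array([101.3163,  78.6351]))])] [-4.9543 -2.2587  1.6248]
```

Firm contact at about 5 N, with the jar unmoved, so the lever is at its stop. I'll back off and check.

```bash
python3 -m crank '[[[-0.005,0,-0.0015],[0,0,0],1],[[-0.0143,0,-0.0044],[0,0,0],1],[[-0.019,0,-0.006],[0,0,0],1],[[-0.019,0,-0.006],[0,0,0],1],[[0.009,0,-0.0287],[0,0,0],1],[[0.009,0,-0.0287],[0,0,0],1],[[0.009,0,-0.0287],[0,0,0],1],[[0.009,0,-0.0287],[0,0,0],1],[[-0.03,0,-0.01],[0,0,0],1],[[0,0,0],[0,0,0],1]]'
python3 j.py
python3 - <<'E'
from h import *
import cv2
w=capture("wrist")["img"][:,:,::-1]
s=capture("scene")["img"][190:290,260:360,::-1]
r=lambda i:cv2.resize(np.ascontiguousarray(i),(400,400),interpolation=cv2.INTER_CUBIC)
cv2.imwrite("pics/s6.png",np.hstack([r(s),r(w[0:480,80:560])]))
E
```

```text
t: 13.43
tool_pos: [0.4025, -0.0601, 0.1918]
ee_rot: [179.7, -17.4, 17.4]
wrist_force: [-0.0, 0.4, -0.9]
opening: 0.003
grip_force: 0.0
[('scene', [(np.int32(1980), array([101.4106,  81.4253]))]), ('top', [(np.int32(2472), array([101.3167,  78.6185]))])] [0.0949 0.0405 0.032 ]
```

View pics/s6.png

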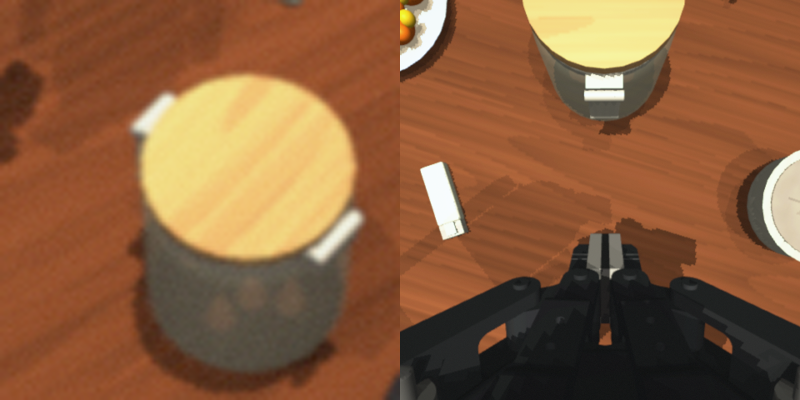

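The lid is level and shut, the lever hangs hidden beneath its hinge barrel (barrel at (604,93)), the jar hasn't moved, and the gripper is clear of everything. Handing in.

```bash
python3 -c "
from plant import job_done
print(job_done())"
```

```text
the job is handed in; nothing more can be done
None
```

The job is handed in: I pushed the lid shut first, then the lever down to its stop; the jar stayed where it was while the lever was seated, and no other object was touched.

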